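Change the objective: release, quarter turn, lift off and stow

TASK

Take the blue-banded objective off the imaging module: push the orange release button fully down, turn the objective a quarter turn anticlockwise (seen from above) to its stop, and lift it off. Never force it against the mount or lean hard on the button. Then lower the objective upright, mount end down, into the empty blue-banded stand, let go of it only when it rests on the bottom, and leave the other objectives and lab things where they are.

Things in the scene. Friction and masses are not known exactly. Their poses are not given: they have to be found in the camera images.
- scope: Fixed white imaging module, 200 x 190 x 60 mm (x, y, z), black focus knobs standing out 22 mm on both y sides, a grey ledge 11 mm above the deck begins 62 mm towards +x from the port. Origin: centre of the underside; z up, front -x. The bayonet port is on the deck right above the origin: collar of 62 mm diameter, 12 mm high. Red dots at +x and -x of it (locked), green at +y and -y (free).
- port (a point): The port's seat on the port axis, 61 mm above the module's underside; module axes. Two lips hold the lugs. The anticlockwise turn ends at a hard stop, anywhere from 74 to 112 degrees from the module's x (differs by module: feel it); the lugs clear the lips only within 5 degrees of it. A spring pushes the objective up with 10 N. Side play 1.5 mm: turning off-centre pushes on the collar.
- objective: Black round objective standing in the port, 64 mm high, about 220 g. Origin: centre of its lower (mount) end; z along its axis, x through its two bayonet lugs (3 to 6.5 mm up, reaching 23 mm from the axis). Locked, x lies along the module's x within 0.1 rad. Flange 43 mm diameter, 13.5 to 17 mm up. Blue bands 22 and 57 mm up; white index bars on side and top above the lugs.
- objective_grip (a point): On the objective's axis, 42 mm above its lower end, mid-way on the black body of 38 mm diameter (17 to 58 mm up; above it the lens cone): the place to grip it.
- latch_top (a point): Centre of the top of the orange release button, diameter 22 mm, 79 mm above the underside of the module when up, 65 mm from the port axis in the direction 31 degrees from the module's +x towards its +y. Its steel tooth blocks a lug.
- latch (a joint): Travel of the release button, in m: 0 = up (locked), 0.007 = fully down. It needs about 5 N to move, stops hard at the bottom and stays down when it is let go. Only from 0.006 on does it count as released.
- stand: The empty white round stand with a blue rim and band, fixed: outer diameter 72 mm, 18 mm high, recess of 54 mm diameter with its floor 5 mm above the underside. Origin: centre of the underside.
- spare_red: Red-banded objective, 56 mm high, like the other, standing in the stand with a red band. Origin: centre of its lower end. Leave alone.
- spare_yellow: Yellow-banded objective, 50 mm high, standing in the stand with a yellow band. Origin: centre of its lower end. Leave alone.
- reagent_bottle: Amber bottle, diameter 72 mm, 150 mm high. Origin: centre of the underside. Leave alone.
- tip_box: Blue box with a clear lid, 85 x 120 x 68 mm. Origin: centre of the underside. Leave alone.
- dish: Clear closed dish with red contents, diameter 90 mm, 14 mm high. Origin: centre of the underside. Leave alone.
- marker_pen: Blue and white pen lying along its y axis, 100 mm long. Origin: underside of its middle. Leave alone.

How it is judged:
By the outcome, as a careful person would: the job done as asked, in the order asked, and still so for the second after the job is handed in, with the robot touching nothing.
It also fails if it takes over 72 s, if anything falls off the work surface, if the arm or the gripper's body presses on something with over 40 N, if the wrist force passes 120 N, or if a joint passes its speed limit or range.

ROBOT

A 6-joint arm with a two-finger parallel gripper is mounted at the origin on the work surface. World frame = base frame: x ahead of the robot, y to its left, z up, the work surface at z = 0. Lengths are in m, angles in rad, forces in N, time in s.
With the tool pointing down it reaches from about 0.275 to 0.85 m from the base axis. Payload 19 kg.
Tool frame: the origin (TCP) lies on the centre line of the jaws, within the pads' length; the fingertips stand 25 mm ahead of it and the grasp point (between the pads) lies 6 mm ahead of it; z points along the fingers, y is the line along which they close (so a half turn about z gives the same grasp; the last joint's range is limited). The gripper opens to 85 mm and grips with 20 to 120 N. Pads are 22 mm wide; open, the fingers measure 114 mm over their backs; the gripper's body (76 mm by 85 mm) begins 54 mm behind the grasp point. The pads swing forward as they close: fully open they stand 13 mm farther back than shut.
Start: joints at [1.049, 0.15, 1.437, -0, 1.554, -0.134], TCP at [0.217, 0.532, 0.256] pointing down, gripper open.
Joint ranges: [-2.8, 2.8], [-0.68, 2.1], [0.12, 2.68], [-1.39, 4.53], [0.16, 2.79], [-2.81, 2.81]. Speed limits (rad/s): [1.89, 1.89, 2.22, 3.01, 3.01, 3.01].

INTERFACE

Orientations are given as a unit quaternion [x, y, z, w].
In Python, from station import * gives the robot as it stands.
- The arm moves only by the tool play_rows, never from a script. Its argument "plan" is text: rows parted by semicolons, each of 5 numbers parted by spaces: the opening, from 0 (shut) to 1 (fully open), then the shift along the tool's x, y, z in mm, then the turn about the tool's z in rad. In form: jaw x y z twist; .... A call has 1 to 8 rows; each row shifts and turns the commanded pose from where the row before left it, along the tool's axes as they then stand; what a row does not reach is not made up. A row lasts 1/12 s, in which the tool goes at most 41.7 mm and 7.16 degrees, less where a joint would pass 70% of its speed; a pose out of reach is approached as far as the arm can. A call is refused whole if a number of a shift passes 41.7 or a number of a turn 0.125, either way. A call with a gripper value outside its range is refused whole. The fingers move at their own pace and stop on an object; "squeeze" is the grip in N (left out, the last holds). Time passes only in rows, so rows that do not move let the fingers close. It gives the time, the measured TCP pose, the force, the opening and the grip force at its end, in the units of the state.
- get_state(): the state, without advancing time (a new reading comes with each control period).
- camera(name): name is "scene" or "top" or "wrist"; returns a dict with "frame" (420x560x3 uint8, red, green, blue), "fx", "fy", "cx", "cy" (pixels), "cam_to_world" (4x4, takes a point from camera to world coordinates). Camera axes: x right, y down, z forward; pixel columns grow to the right and rows downward; lengths in m; the calibration is good to about 2 mm. A picture is of the moment at which its call begins. There is no depth.
- close_job(): hands the job in; it is judged then, once.
The state is a dict: "t": time; "q": joint angles; "dq": joint speeds; "joint_efforts": joint torques, N m; "position": TCP position; "tcp_rot": TCP orientation; "contact_force": force on the tool from outside, world axes, zero at the start; "ft_torque": the same for the moment, N m; "finger_gap": finger opening in m; "finger_force": force on a finger pad.
Only numpy, scipy, OpenCV 4.12 (cv2) and the standard library are available. Lean on these libraries where they do the work, as an engineer would, in place of code of your own. Each camera call takes 0.05 s, during which the arm holds its last target. There are 200 camera calls.

## Working session

There is one attempt and no reset: what is moved stays moved. The work goes in short steps, Python scripts to look and compute and a tool call to move; the robot and the scene stay as the last step left them, time stands still between calls to the robot, and variables do not carry over. Pictures are saved under pics/ and viewed, at most 10 in all, crops included, and the job is handed in when it is done.

Besides the shell and the picture viewer there is one more tool, called after "Emit:" as name(argument=value, ...) on one line, values as JSON. play_rows: Moves the arm, as the interface text tells. Its arguments: {"type":"object","properties":{"plan":{"type":"string"},"squeeze":{"type":"number"}},"required":["plan"]}

```bash
ls; mkdir -p pics; python3 - <<'E'
from station import *
import cv2,numpy as np
s=get_state();print({k:np.round(v,3).tolist() for k,v in s.items()})
ims=[]
for n in ["scene","top"]:
    c=camera(n);cv2.imwrite(f'pics/{n}0.png',c['frame'][:,:,::-1])
    print(n,c['fx'],c['cx'],c['cy'],np.round(c['cam_to_world'],3).tolist())
E
```

```text
pics
{'t': 0.0, 'q': [1.049, 0.151, 1.438, 0.0, 1.554, -0.134], 'dq': [0.0, -0.001, 0.001, 0.0, 0.0, -0.001], 'joint_efforts': [-0.0, -71.302, -57.087, 0.0, 0.009, 0.0], 'position': [0.217, 0.532, 0.256], 'tcp_rot': [0.193, 0.981, -0.001, -0.0], 'contact_force': [-0.716, -0.651, -0.547], 'ft_torque': [-0.033, 0.004, 0.028], 'finger_force': 0.0, 'finger_gap': 0.085}
scene 512.5406992766881 274.1578414985783 220.95171168580657 [[0.876, 0.27, -0.401, 1.092], [0.483, -0.483, 0.73, -0.906], [0.003, -0.833, -0.554, 0.775], [0.0, 0.0, 0.0, 1.0]]
top 512.5309122392698 281.9088888144849 200.63102682152896 [[0.021, -0.996, 0.091, 0.432], [-1.0, -0.021, 0.004, 0.026], [-0.002, -0.091, -0.996, 1.701], [0.0, 0.0, 0.0, 1.0]]
```

View pics/top0.png

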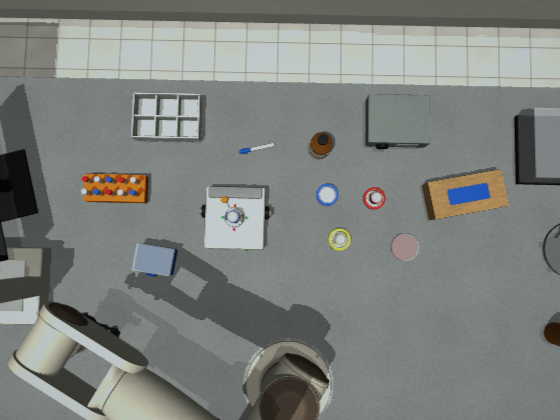

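View pics/scene0.png

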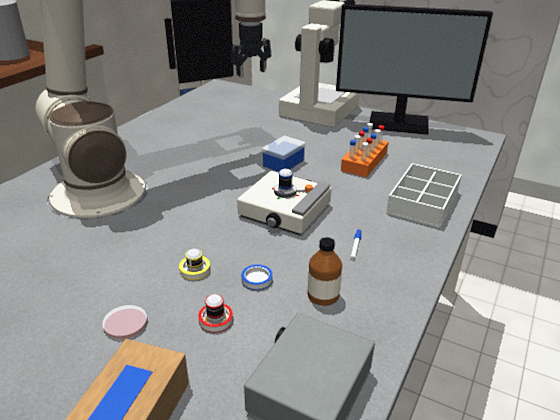

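Top view: module near pixel (235,217), orange button (224,199), empty blue stand (327,194); the spares sit at (374,198) and (340,239). Next I measure these.

```bash
cat > h.py <<'E'
import cv2,numpy as np
from station import *
from scipy.spatial.transform import Rotation as R
def ray(c,u,v,z):
    T=np.array(c['cam_to_world']);d=T[:3,:3]@np.array([(u-c['cx'])/c['fx'],(v-c['cy'])/c['fy'],1])
    return T[:3,3]+d*(z-T[2,3])/d[2]
def blobs(c,lo,hi,roi,amin=8):
    x0,y0,x1,y1=roi;h=cv2.cvtColor(c['frame'],cv2.COLOR_RGB2HSV)[y0:y1,x0:x1]
    m=cv2.inRange(h,np.array(lo),np.array(hi))
    n,l,s,ce=cv2.connectedComponentsWithStats(m)
    return [(s[i,4],s[i,:4]+[x0,y0,0,0],ce[i]+[x0,y0]) for i in range(1,n) if s[i,4]>=amin],m
def tool(p):  # world point -> shift in tool axes (mm) from the measured TCP
    s=get_state();return np.round(R.from_quat(s['tcp_rot']).inv().apply(np.array(p)-s['position'])*1000,1)
E
python3 - <<'E'
from h import *
c=camera('top')
b,_=blobs(c,(5,150,120),(20,255,255),(200,180,270,255),4)
for a,bb,ce in b: print('orange',a,bb,ce,ray(c,*ce,.079))
b,_=blobs(c,(100,100,80),(125,255,255),(300,170,350,215),4)
for a,bb,ce in b: print('blue',a,bb,ce,ray(c,bb[0]+bb[2]/2-.5,bb[1]+bb[3]/2-.5,.018))
b,_=blobs(c,(95,60,40),(130,255,255),(205,190,262,245),2)
for a,bb,ce in b: print('objblue',a,bb,ce,ray(c,*ce,.118))
b,m=blobs(c,(0,0,185),(180,40,255),(190,175,280,260),100)
for a,bb,ce in b: print('white',a,bb)
pts=np.argwhere(m)[:,::-1].astype(np.float32)+[190,175]
r=cv2.minAreaRect(pts.astype(np.float32));print(r)
for q in cv2.boxPoints(r): print(q,ray(c,*q,.06))
f=c['frame'][165:270,190:360,::-1];cv2.imwrite('pics/crop1.png',cv2.resize(f,None,fx=4.7,fy=4.7,interpolation=cv2.INTER_CUBIC))
E
```

```text
orange 33 [222 196   6   7] [224.24242424 199.09090909] [0.58155432 0.21642312 0.079     ]
blue 147 [316 184  22  22] [326.73469388 194.48979592] [ 0.60954211 -0.11336671  0.018     ]
objblue 4 [227 211   3   3] [227.75 212.  ] [0.53808071 0.19970765 0.118     ]
objblue 38 [226 210  14  13] [234.13157895 216.73684211] [0.52382659 0.17951362 0.118     ]
white 2457 [205 188  59  61]
((234.1253204345703, 217.98959350585938), (57.338993072509766, 59.56035614013672), 1.5911402702331543)
[204.63997 246.96222] [0.42868141 0.27631585 0.06      ]
[206.29378 187.42484] [0.61982522 0.27771237 0.06      ]
[263.61066 189.01697] [0.61857914 0.09285754 0.06      ]
[261.95685 248.55435] [0.42755532 0.093406   0.06      ]
```

View pics/crop1.png

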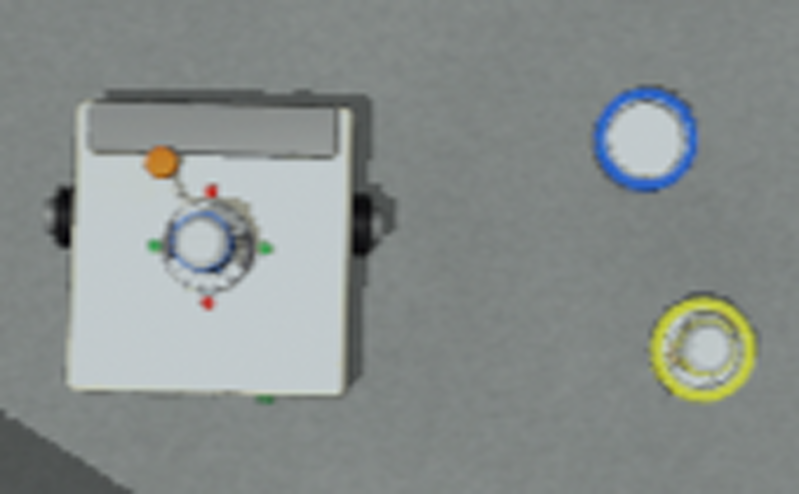

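```bash
cat >> h.py <<'E'
def rows(p,tw,n):  # n equal rows to world TCP p with total twist tw (tool kept vertical)
    s=get_state();r=R.from_quat(s['tcp_rot']);d=(np.array(p)-s['position'])*1000/n
    for i in range(n): print(np.round((r*R.from_rotvec([0,0,tw/n*i])).inv().apply(d),1),round(tw/n,3))
def yang(): # world angle of tool y, deg
    y=R.from_quat(get_state()['tcp_rot']).as_matrix()[:,1];return np.degrees(np.arctan2(y[1],y[0]))
E
python3 - <<'E'
from h import *
print(yang()); rows([.54,.19,.25],1.18,16)
E
```

```text
67.7842664972421
[-26.8 -12.2   0.4] 0.074
[-27.6 -10.2   0.4] 0.074
[-28.3  -8.1   0.4] 0.074
[-28.8  -6.    0.4] 0.074
[-29.1  -3.9   0.4] 0.074
[-29.3  -1.7   0.4] 0.074
[-29.4   0.5   0.4] 0.074
[-29.3   2.6   0.4] 0.074
[-29.    4.8   0.4] 0.074
[-28.6   6.9   0.4] 0.074
[-28.    9.    0.4] 0.074
[-27.2  11.    0.4] 0.074
[-26.4  13.    0.4] 0.074
[-25.3  14.9   0.4] 0.074
[-24.2  16.7   0.4] 0.074
[-22.9  18.5   0.4] 0.074
```

Emit:
play_rows(plan="0 -27 -12 0 0.074;0 -28 -10 0 0.074;0 -28 -8 0 0.074;0 -29 -6 0 0.074;0 -29 -4 0 0.074;0 -29 -2 0 0.074;0 -29 0 0 0.074;0 -29 3 0 0.074", squeeze=30)

```text
t: 0.82
position: [0.3789, 0.3604, 0.2562]
tcp_rot: [0.472, 0.882, -0.0, -0.0]
contact_force: [0.5, 0.2, -0.2]
finger_gap: 0.0004
finger_force: 0.0
```

Emit:
play_rows(plan="0 -29 5 0 0.074;0 -29 7 0 0.074;0 -28 9 0 0.074;0 -27 11 0 0.074;0 -26 13 0 0.074;0 -25 15 0 0.074;0 -24 17 0 0.074;0 -23 18 0 0.074")

```text
t: 1.48
position: [0.54, 0.1896, 0.2561]
tcp_rot: [0.709, 0.705, -0.0, -0.0]
contact_force: [0.4, -0.0, 0.3]
finger_gap: -0.0002
finger_force: 0.0
```

Emit:
play_rows(plan="0 0 0 0 0;0 0 0 0 0")

```text
t: 1.65
position: [0.5398, 0.1897, 0.2557]
tcp_rot: [0.708, 0.706, -0.0, -0.0]
contact_force: [-0.4, 0.0, -0.5]
finger_gap: 0.0001
finger_force: 0.0
```

```bash
python3 - <<'E'
from h import *
s=get_state();print(yang(),s['position'],s['q'],s['contact_force'],s['t'])
c=camera('wrist');cv2.imwrite('pics/w1.png',c['frame'][:,:,::-1]);print(c['fx'],c['cx'],c['cy'],np.round(c['cam_to_world'],3).tolist())
E
```

```text
-0.17502957022726387 [0.53979792 0.18974831 0.2556764 ] [ 2.03443061e-01  1.45505679e-01  1.44428585e+00 -9.10477276e-05
  1.55293724e+00  2.06499405e-01] [-0.36346046  0.0010566  -0.45999938] 1.65
313.1365143488691 275.8253195274924 204.5450827307281 [[1.0, -0.003, -0.002, 0.54], [-0.003, -0.952, -0.305, 0.268], [-0.001, 0.305, -0.952, 0.374], [0.0, 0.0, 0.0, 1.0]]
```

View pics/w1.png

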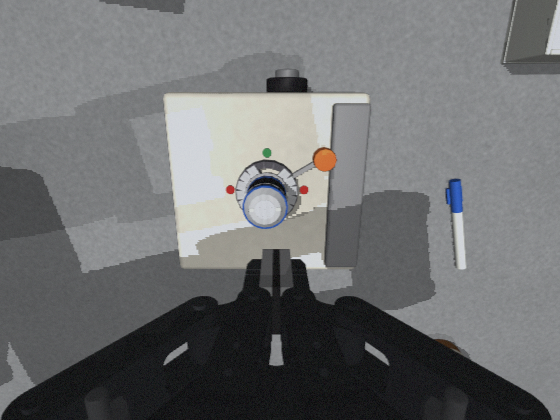

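Wrist view: orange button (324,159), red dots (230,189) and (304,190), green dot (267,153), and lens top with blue ring (266,207).

```bash
python3 - <<'E'
from h import *
c=camera('wrist')
for n,lo,hi,z in [('orange',(5,170,120),(18,255,255),.079),('red',(0,150,80),(4,255,255),.0605),('red2',(174,120,80),(180,255,255),.0605),('green',(50,120,60),(85,255,255),.0605),('blue',(100,120,60),(125,255,255),.118)]:
    for a,bb,ce in blobs(c,lo,hi,(200,130,350,240))[0]: print(n,a,bb,ce,ray(c,*ce,z), ray(c,bb[0]+bb[2]/2-.5,bb[1]+bb[3]/2-.5,z))
b,m=blobs(c,(100,120,60),(125,255,255),(230,170,300,235))
E
```

```text
orange 371 [314 150  23  22] [325.15633423 160.66576819] [0.58533587 0.21763363 0.079     ] [0.58518058 0.21779151 0.079     ]
red 48 [227 187   8   8] [230.64583333 190.3125    ] [0.4917461  0.18370606 0.0605    ] [0.49158579 0.18350514 0.0605    ]
red 50 [301 187   8   8] [304.1  190.46] [0.56786924 0.18345363 0.0605    ] [0.56828486 0.18341021 0.0605    ]
green 48 [264 150   8   8] [267.25   153.4375] [0.53005516 0.22178588 0.0605    ] [0.53030437 0.22172323 0.0605    ]
blue 29 [257 177  23   5] [267.34482759 178.62068966] [0.53155803 0.2093136  0.118     ] [0.53210308 0.20898831 0.118     ]
blue 8 [251 181   5   5] [253.375 182.5  ] [0.51979545 0.20599704 0.118     ] [0.51947036 0.20556618 0.118     ]
blue 209 [244 186  44  44] [267.33971292 202.99521531] [0.53134642 0.18794497 0.118     ] [0.52972269 0.18388085 0.118     ]
```

Emit:
play_rows(plan="0 7 10 0 0;0 7 10 0 0;0 7 10 25 0;0 7 9 30 0;0 0 0 35 0;0 0 0 35 0;0 0 0 18 0;0 0 0 0 0")

```text
t: 2.42
position: [0.5757, 0.2194, 0.109]
tcp_rot: [0.707, 0.707, -0.003, -0.002]
contact_force: [-0.6, 0.4, 0.1]
finger_gap: 0.0001
finger_force: 0.0
```

Emit:
play_rows(plan="0 0 0 2 0;0 0 0 2 0;0 0 0 1 0;0 0 0 1 0;0 0 0 0 0")

```text
t: 2.83
position: [0.5785, 0.2189, 0.1081]
tcp_rot: [0.707, 0.707, 0.001, 0.0]
contact_force: [-0.0, -0.6, 0.6]
finger_gap: 0.0003
finger_force: 0.0
```

Emit:
play_rows(plan="0 0 0 1 0;0 0 0 1 0;0 0 0 1 0;0 0 0 1 0;0 0 0 1 0;0 0 0 0 0")

```text
t: 3.33
position: [0.5783, 0.2188, 0.1024]
tcp_rot: [0.707, 0.707, 0.0, 0.0]
contact_force: [0.1, 0.5, 3.5]
finger_gap: -0.0001
finger_force: 1.7
```

```bash
python3 - <<'E'
from h import *
s=get_state();print(s['position'],s['contact_force'])
E
```

```text
[0.57833717 0.21878401 0.10236561] [0.14503951 0.50392043 3.4575816 ]
```

Emit:
play_rows(plan="0 0 0 1 0;0 0 0 1 0;0 0 0 1 0;0 0 0 1 0;0 0 0 0 0")

```text
t: 3.75
position: [0.5783, 0.2188, 0.0982]
tcp_rot: [0.707, 0.707, 0.0, 0.0]
contact_force: [-0.2, -1.0, 2.9]
finger_gap: 0.0
finger_force: 1.6
```

Emit:
play_rows(plan="0 0 0 0.7 0;0 0 0 0.5 0;0 0 0 0 0")

```text
t: 4.0
position: [0.5783, 0.2188, 0.0971]
tcp_rot: [0.707, 0.707, 0.0, 0.0]
contact_force: [-0.3, -0.1, 4.6]
finger_gap: -0.0001
finger_force: 2.1
```

Emit:
play_rows(plan="0 0 0 0.5 0;0 0 0 0 0")

```text
t: 4.17
position: [0.5783, 0.2188, 0.0968]
tcp_rot: [0.707, 0.707, 0.0, 0.0]
contact_force: [-1.5, -0.9, 6.6]
finger_gap: -0.0001
finger_force: 3.5
```

Emit:
play_rows(plan="0 0 0 0.5 0;0 0 0 0 0")

```text
t: 4.33
position: [0.5784, 0.2188, 0.0966]
tcp_rot: [0.707, 0.707, 0.0, 0.0]
contact_force: [-1.7, 0.1, 11.1]
finger_gap: 0.0003
finger_force: 5.3
```

Emit:
play_rows(plan="0 0 0 -10 0;0 0 0 -30 0;0 0 0 -30 0;1 -7 -10 0 0;1 -14 -19 0 0;1 -14 -19 0 0;1 0 0 0 0;1 0 0 0 0")

```text
t: 5.0
position: [0.5297, 0.1835, 0.1667]
tcp_rot: [0.708, 0.707, 0.0, 0.0]
contact_force: [0.5, 1.2, -0.6]
finger_gap: 0.0602
finger_force: 0.0
```

```bash
python3 - <<'E'
from h import *
s=get_state();print(s['position'],s['finger_gap'],tool([.5298,.1837,.109]))
c=camera('wrist');cv2.imwrite('pics/w2.png',c['frame'][:,:,::-1])
for n,lo,hi,z in [('orange',(5,170,120),(18,255,255),.072),('red',(0,150,80),(4,255,255),.0605),('green',(50,120,60),(85,255,255),.0605),('blue',(100,120,60),(125,255,255),.118)]:
    for a,bb,ce in blobs(c,lo,hi,(150,60,420,320))[0]: print(n,a,bb,ce,ray(c,*ce,z), ray(c,bb[0]+bb[2]/2-.5,bb[1]+bb[3]/2-.5,z))
E
```

```text
[0.52972129 0.18348781 0.16666248] 0.06015014168793687 [ 0.2  0.1 57.7]
orange 645 [342 156  31  30] [357.54883721 171.03875969] [0.5857963  0.21743391 0.072     ] [0.58538835 0.21781193 0.072     ]
red 93 [221 207  11  11] [226.24731183 211.61290323] [0.49177672 0.1840426  0.0605    ] [0.4915738  0.18373275 0.0605    ]
red 97 [322 207  11  11] [326.93814433 211.98969072] [0.56808471 0.18359262 0.0605    ] [0.568132   0.18358426 0.0605    ]
green 104 [272 156  11  12] [277.         161.65384615] [0.5302523  0.22204086 0.0605    ] [0.53025237 0.22215236 0.0605    ]
blue 98 [254 196  48  15] [277.28571429 199.94897959] [0.53016917 0.21064612 0.118     ] [0.53028826 0.20886512 0.118     ]
blue 507 [244 212  67  64] [276.61932939 235.46745562] [0.52977688 0.18920696 0.118     ] [0.52999364 0.18413352 0.118     ]
```

View pics/w2.png

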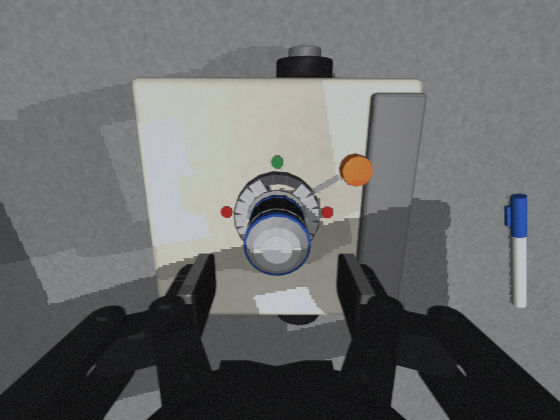

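Button (357,171) is down, and objective is centred on the axis at (0.530, 0.184). I'll descend and grip.

Emit:
play_rows(plan="1 0 0 0 0;1 0.3 0.2 20 0;1 0 0 20 0;1 0 0 12 0;1 0 0 5.5 0;1 0 0 0 0;1 0 0 0 0")

```text
t: 5.63
position: [0.5307, 0.1843, 0.109]
tcp_rot: [0.707, 0.707, 0.0, 0.0]
contact_force: [-0.0, 0.2, 0.6]
finger_gap: 0.0856
finger_force: 0.0
```

Emit:
play_rows(plan="0 0 0 0 0;0 0 0 0 0;0 0 0 0 0;0 0 0 0 0;0 0 0 0 0;0 0 0 0 0;0 0 0 0 0", squeeze=40)

```text
t: 6.22
position: [0.5306, 0.1842, 0.1093]
tcp_rot: [0.707, 0.707, 0.0, 0.0]
contact_force: [-2.0, -0.8, 5.8]
finger_gap: 0.0372
finger_force: 39.9
```

Emit:
play_rows(plan="0 0 0 0 -0.06;0 0 0 0 -0.08;0 0 0 0 -0.08;0 0 0 0 -0.08")

```text
t: 6.55
position: [0.5307, 0.1843, 0.1093]
tcp_rot: [0.592, 0.806, 0.0, 0.0]
contact_force: [-0.8, 1.8, 5.8]
finger_gap: 0.0369
finger_force: 39.9
```

```bash
cat >st.py <<'E'
from h import *
s=get_state();print(yang(),[np.round(s[k],3).tolist() for k in ('t','position','contact_force','ft_torque','finger_gap','finger_force')])
E
python3 st.py
```

```text
17.352383470039968 [6.55, [0.531, 0.184, 0.109], [-0.814, 1.801, 5.765], [0.176, -0.019, -0.057], 0.037, 39.856]
```

Turns with little torque (released). Continue.

Emit:
play_rows(plan="0 0 0 0 -0.1;0 0 0 0 -0.1;0 0 0 0 -0.1;0 0 0 0 -0.1;0 0 0 0 -0.1")

```text
t: 6.97
position: [0.5307, 0.1843, 0.1093]
tcp_rot: [0.374, 0.927, 0.0, 0.0]
contact_force: [-1.1, 1.0, 5.5]
finger_gap: 0.0374
finger_force: 39.8
```

```bash
python3 st.py
```

```text
46.058077975640444 [6.967, [0.531, 0.184, 0.109], [-1.139, 0.998, 5.514], [0.19, 0.081, -0.084], 0.037, 39.849]
```

Emit:
play_rows(plan="0 0 0 0 -0.1;0 0 0 0 -0.1;0 0 0 0 -0.06;0 0 0 0 -0.04;0 0 0 0 0")

```text
t: 7.38
position: [0.5307, 0.1843, 0.1093]
tcp_rot: [0.232, 0.973, 0.0, 0.001]
contact_force: [0.3, 0.5, 5.8]
finger_gap: 0.0374
finger_force: 39.9
```

```bash
python3 st.py
```

```text
63.1384075824099 [7.383, [0.531, 0.184, 0.109], [0.286, 0.485, 5.771], [0.189, 0.092, 0.03], 0.037, 39.86]
```

Emit:
play_rows(plan="0 0 0 0 -0.04;0 0 0 0 -0.04;0 0 0 0 -0.04;0 0 0 0 -0.02")

```text
t: 7.72
position: [0.5308, 0.1842, 0.1093]
tcp_rot: [0.164, 0.986, 0.0, 0.001]
contact_force: [0.4, 0.0, 5.1]
finger_gap: 0.0372
finger_force: 39.9
```

```bash
python3 st.py
```

```text
71.11979039715884 [7.717, [0.531, 0.184, 0.109], [0.399, 0.018, 5.142], [0.071, 0.004, -0.091], 0.037, 39.86]
```

Emit:
play_rows(plan="0 0 0 0 -0.03;0 0 0 0 -0.03;0 0 0 0 -0.02")

```text
t: 7.97
position: [0.5308, 0.1842, 0.1093]
tcp_rot: [0.125, 0.992, 0.0, 0.001]
contact_force: [-0.3, -0.2, 5.5]
finger_gap: 0.0372
finger_force: 39.9
```

```bash
python3 st.py
```

```text
75.66546658487677 [7.967, [0.531, 0.184, 0.109], [-0.269, -0.167, 5.485], [0.001, -0.019, -0.014], 0.037, 39.856]
```

Emit:
play_rows(plan="0 0 0 0 -0.03;0 0 0 0 -0.02;0 0 0 0 0")

```text
t: 8.22
position: [0.5308, 0.1842, 0.1094]
tcp_rot: [0.1, 0.995, 0.0, 0.001]
contact_force: [0.7, 0.8, 6.2]
finger_gap: 0.037
finger_force: 39.9
```

```bash
python3 st.py
```

```text
78.51932976732326 [8.217, [0.531, 0.184, 0.109], [0.71, 0.8, 6.219], [0.032, 0.04, -0.037], 0.037, 39.907]
```

Emit:
play_rows(plan="0 0 0 0 -0.02;0 0 0 0 -0.01;0 0 0 0 0")

```text
t: 8.47
position: [0.5309, 0.1842, 0.1095]
tcp_rot: [0.085, 0.996, 0.0, 0.001]
contact_force: [-0.8, -0.2, 7.1]
finger_gap: 0.037
finger_force: 39.9
```

```bash
python3 st.py
```

```text
80.19936316171109 [8.467, [0.531, 0.184, 0.109], [-0.786, -0.205, 7.085], [-0.009, 0.051, 0.043], 0.037, 39.914]
```

Emit:
play_rows(plan="0 0 0 0 -0.02;0 0 0 0 -0.01;0 0 0 0 0")

```text
t: 8.72
position: [0.5309, 0.1842, 0.1095]
tcp_rot: [0.07, 0.998, 0.0, 0.001]
contact_force: [-0.6, -0.2, 7.2]
finger_gap: 0.0369
finger_force: 40.0
```

```bash
python3 st.py
```

```text
81.91530682766393 [8.717, [0.531, 0.184, 0.109], [-0.593, -0.221, 7.211], [0.07, 0.067, 0.001], 0.037, 39.95]
```

Emit:
play_rows(plan="0 0 0 0 -0.02;0 0 0 0 -0.01;0 0 0 0 0")

```text
t: 8.97
position: [0.5307, 0.1842, 0.1094]
tcp_rot: [0.056, 0.998, 0.0, 0.001]
contact_force: [-1.8, -0.5, 6.7]
finger_gap: 0.0373
finger_force: 40.0
```

```bash
python3 st.py
```

```text
83.6299050734994 [8.967, [0.531, 0.184, 0.109], [-1.842, -0.549, 6.735], [-0.026, 0.166, -0.106], 0.037, 40.023]
```

Emit:
play_rows(plan="0 0 0 0 -0.02;0 0 0 0 -0.01;0 0 0 0 0")

```text
t: 9.22
position: [0.5306, 0.1841, 0.1094]
tcp_rot: [0.041, 0.999, 0.0, 0.0]
contact_force: [-3.1, -0.9, 8.7]
finger_gap: 0.0368
finger_force: 40.1
```

```bash
python3 st.py
```

```text
85.3420296617016 [9.217, [0.531, 0.184, 0.109], [-3.1, -0.894, 8.69], [-0.151, 0.491, -0.34], 0.037, 40.129]
```

Emit:
play_rows(plan="0 0 0 0 -0.02;0 0 0 0 0")

```text
t: 9.38
position: [0.5305, 0.1841, 0.1094]
tcp_rot: [0.031, 1.0, 0.0, 0.0]
contact_force: [-2.9, -1.2, 8.9]
finger_gap: 0.0369
finger_force: 40.2
```

```bash
python3 st.py
```

```text
86.50155721250994 [9.383, [0.531, 0.184, 0.109], [-2.931, -1.218, 8.873], [-0.163, 0.577, -0.598], 0.037, 40.154]
```

The stop shows as rising torque at about 85°. I'll ease back slightly and lift gently.

Emit:
play_rows(plan="0 0 0 0 0.02;0 0 0 0 0.015;0 0 0 0 0")

```text
t: 9.63
position: [0.5305, 0.1841, 0.1094]
tcp_rot: [0.049, 0.999, 0.0, 0.0]
contact_force: [-2.4, -0.3, 8.6]
finger_gap: 0.0371
finger_force: 40.1
```

```bash
python3 st.py
```

```text
84.38957634883332 [9.633, [0.531, 0.184, 0.109], [-2.399, -0.305, 8.642], [-0.158, 0.561, -0.119], 0.037, 40.115]
```

Emit:
play_rows(plan="0 0 0 -0.5 0;0 0 0 -0.5 0;0 0 0 -0.5 0;0 0 0 0 0")

```text
t: 9.97
position: [0.5305, 0.1841, 0.1104]
tcp_rot: [0.048, 0.999, -0.0, 0.0]
contact_force: [-2.0, -1.0, 5.1]
finger_gap: 0.0368
finger_force: 39.8
```

```bash
python3 st.py
```

```text
84.45215923669309 [9.967, [0.53, 0.184, 0.11], [-2.008, -0.996, 5.131], [-0.089, 0.27, -0.086], 0.037, 39.792]
```

Emit:
play_rows(plan="0 0 0 -0.7 0;0 0 0 -0.7 0;0 0 0 -0.7 0;0 0 0 0 0")

```text
t: 10.3
position: [0.5303, 0.1841, 0.1119]
tcp_rot: [0.048, 0.999, -0.0, -0.0]
contact_force: [1.2, -0.0, -3.6]
finger_gap: 0.0373
finger_force: 40.4
```

```bash
python3 st.py
```

```text
84.45473045223102 [10.3, [0.53, 0.184, 0.112], [1.175, -0.032, -3.6], [0.047, -0.124, -0.049], 0.037, 40.377]
```

Emit:
play_rows(plan="0 0 0 -0.7 0;0 0 0 -0.7 0;0 0 0 0 0")

```text
t: 10.55
position: [0.5303, 0.1841, 0.1136]
tcp_rot: [0.048, 0.999, -0.0, -0.0]
contact_force: [-0.0, 0.8, -3.4]
finger_gap: 0.0369
finger_force: 40.3
```

```bash
python3 st.py
```

```text
84.45560860330936 [10.55, [0.53, 0.184, 0.114], [-0.012, 0.811, -3.41], [0.019, 0.012, -0.016], 0.037, 40.321]
```

Free: only its weight remains (~3.4 N). Lift and carry towards the stand.

Emit:
play_rows(plan="0 0 0 -5 0;0 0 0 -15 0;0 0 0 -25 0;0 0 0 -30 0;0 0 0 -15 0;0 0 0 0 0")

```text
t: 11.05
position: [0.5315, 0.1844, 0.2078]
tcp_rot: [0.048, 0.999, 0.001, 0.003]
contact_force: [1.3, 0.6, -1.9]
finger_gap: 0.0371
finger_force: 40.5
```

```bash
python3 st.py; python3 - <<'E'
from h import *
rows([.60,-.08,.20],0.3,12)
E
```

```text
84.45868964320219 [11.05, [0.532, 0.184, 0.208], [1.31, 0.588, -1.935], [-0.035, -0.059, 0.001], 0.037, 40.502]
[ -7.8 -21.4   0.7] 0.025
[ -8.3 -21.2   0.7] 0.025
[ -8.9 -21.    0.7] 0.025
[ -9.4 -20.7   0.7] 0.025
[ -9.9 -20.5   0.7] 0.025
[-10.4 -20.2   0.7] 0.025
[-10.9 -20.    0.7] 0.025
[-11.4 -19.7   0.7] 0.025
[-11.9 -19.4   0.7] 0.025
[-12.4 -19.1   0.7] 0.025
[-12.9 -18.8   0.7] 0.025
[-13.3 -18.5   0.7] 0.025
```

Emit:
play_rows(plan="0 -8 -21 0 0.025;0 -8 -21 0 0.025;0 -9 -21 0 0.025;0 -9 -21 0 0.025;0 -10 -20 0 0.025;0 -10 -20 0 0.025;0 -11 -20 0 0.025;0 -11 -20 0 0.025")

```text
t: 11.72
position: [0.5749, 0.0077, 0.2027]
tcp_rot: [0.148, 0.989, -0.0, -0.001]
contact_force: [-0.3, 0.4, -2.0]
finger_gap: 0.0371
finger_force: 40.7
```

Emit:
play_rows(plan="0 -12 -19 0 0.025;0 -12 -19 0 0.025;0 -13 -19 0 0.025;0 -13 -18 0 0.025;0 0 0 0 0;0 0 0 0 0")

```text
t: 12.22
position: [0.5975, -0.0793, 0.2025]
tcp_rot: [0.198, 0.98, 0.0, -0.001]
contact_force: [0.4, 0.7, -3.3]
finger_gap: 0.0369
finger_force: 40.8
```

```bash
python3 st.py; python3 - <<'E'
from h import *
c=camera('wrist');cv2.imwrite('pics/w3.png',c['frame'][:,:,::-1])
for a,bb,ce in blobs(c,(100,120,50),(125,255,255),(0,0,560,420),20)[0]: print(a,bb,ce,ray(c,*ce,.018), ray(c,bb[0]+bb[2]/2-.5,bb[1]+bb[3]/2-.5,.018))
E
```

```text
67.17936110542114 [12.217, [0.597, -0.079, 0.202], [0.359, 0.744, -3.294], [0.049, 0.009, 0.029], 0.037, 40.804]
914 [215 182  70  63] [243.90919037 204.43654267] [ 0.60133738 -0.11650289  0.018     ] [ 0.61191787 -0.11505588  0.018     ]
602 [518 219  42  29] [538.94518272 231.81727575] [0.74775312 0.15448352 0.018     ] [0.74893126 0.15385066 0.018     ]
305 [239 228  72  31] [273.6        236.14754098] [ 0.64511381 -0.10233127  0.018     ] [ 0.65270049 -0.10451254  0.018     ]
1279 [229 260  95  88] [275.86864738 291.07427678] [ 0.70703978 -0.12581769  0.018     ] [ 0.72194401 -0.13193054  0.018     ]
```

View pics/w3.png

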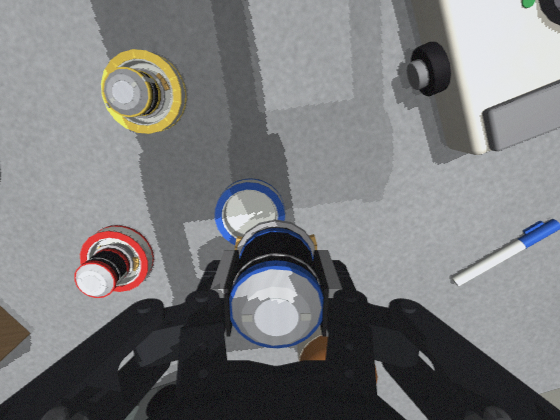

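Picture shows stand rim at (250,212) partly hidden by the held objective, with the red and yellow spares clear of it on the left. I'll fit its circle from the visible outer edge.

```bash
cat > fit.py <<'E'
from h import *
from scipy.optimize import least_squares
import sys
c=camera('wrist');x0,y0,x1,y1=map(int,sys.argv[1:5])
h=cv2.cvtColor(c['frame'],cv2.COLOR_RGB2HSV)
m=cv2.inRange(h,np.array((100,110,40)),np.array((125,255,255)));k=np.zeros_like(m);k[y0:y1,x0:x1]=m[y0:y1,x0:x1]
out=[];inn=[]
for u in range(x0,x1):
    v=np.flatnonzero(k[:,u])
    if len(v): out.append((u,v[0]-.5))
for v in range(y0,y1):
    u=np.flatnonzero(k[v])
    if len(u)<2: continue
    out+= [(u[0]-.5,v),(u[-1]+.5,v)]
    g=np.diff(u);i=g.argmax()
    if g[i]>8: inn+=[(u[i]+.5,v),(u[i+1]-.5,v)]
for n,p,r in (('out',out,.036),('in',inn,.027)):
    P=np.array([ray(c,*q,.018)[:2] for q in p])
    f=least_squares(lambda x:np.hypot(*(P-x[:2]).T)-x[2],[*P.mean(0),r],loss='soft_l1',f_scale=.0007)
    g=least_squares(lambda x:np.hypot(*(P-x).T)-r,P.mean(0),loss='soft_l1',f_scale=.0007)
    print(n,len(P),f.x.round(4),g.x.round(4),np.abs(g.fun).mean().round(5))
E
python3 fit.py 205 175 295 232
```

```text
out 185 [ 0.6143 -0.1159  0.0361] [ 0.6141 -0.1159] 0.00173
in 78 [ 0.6146 -0.1164  0.0289] [ 0.6119 -0.1155] 0.00231
```

```bash
python3 -c "
from h import *
print(tool([.614,-.1157,.07]))"
```

```text
[-30.  -28.4 133. ]
```

Emit:
play_rows(plan="0 -10 -9 0 0;0 -10 -10 0 0;0 -10 -9.4 20 0;0 0 0 25 0;0 0 0 25 0;0 0 0 20 0;0 0 0 0 0;0 0 0 0 0")

```text
t: 12.98
position: [0.6143, -0.1165, 0.1133]
tcp_rot: [0.197, 0.98, 0.0, -0.001]
contact_force: [0.4, -0.0, -2.2]
finger_gap: 0.0371
finger_force: 40.7
```

```bash
python3 st.py; python3 - <<'E'
from h import *
c=camera('wrist');cv2.imwrite('pics/w4.png',c['frame'][:,:,::-1])
E
```

```text
67.27699708712748 [12.983, [0.614, -0.117, 0.113], [0.412, -0.04, -2.183], [0.021, -0.016, 0.01], 0.037, 40.742]
```

View pics/w4.png

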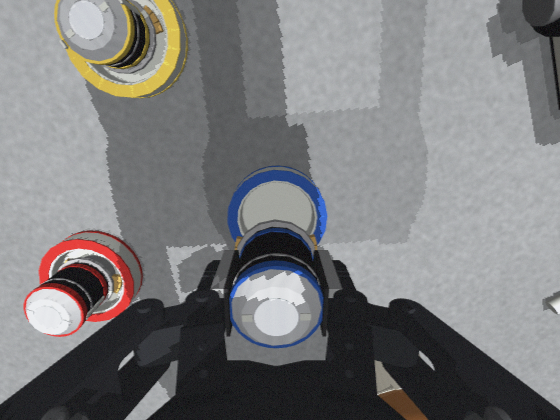

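Objective (276,290) hangs in line with the stand (277,215), with its bottom ~65 mm up. Refit from this nearer view.

```bash
python3 fit.py 220 160 335 222
```

```text
out 215 [ 0.612  -0.1151  0.0352] [ 0.613  -0.1155] 0.00081
in 98 [ 0.6148 -0.1163  0.029 ] [ 0.612  -0.1151] 0.00193
```

Emit:
play_rows(plan="0 1 0 0 0;0 0 0 15 0;0 0 0 15 0;0 0 0 12 0;0 0 0 8 0;0 0 0 0 0")

```text
t: 13.58
position: [0.613, -0.1158, 0.0624]
tcp_rot: [0.197, 0.98, 0.0, -0.001]
contact_force: [0.1, 1.1, -3.2]
finger_gap: 0.037
finger_force: 40.8
```

Emit:
play_rows(plan="0 0 0 1 0;0 0 0 1 0;0 0 0 1 0;0 0 0 0 0")

```text
t: 13.92
position: [0.6137, -0.116, 0.061]
tcp_rot: [0.197, 0.98, -0.0, 0.0]
contact_force: [-0.0, 0.5, -3.4]
finger_gap: 0.0373
finger_force: 40.8
```

Bottom is inside the recess with no contact yet; continue gently.

Emit:
play_rows(plan="0 0 0 1.5 0;0 0 0 1.5 0;0 0 0 1.5 0;0 0 0 0 0")

```text
t: 14.25
position: [0.6133, -0.1159, 0.0557]
tcp_rot: [0.197, 0.98, -0.0, -0.0]
contact_force: [0.5, 0.3, -1.8]
finger_gap: 0.037
finger_force: 40.8
```

Emit:
play_rows(plan="0 0 0 1 0;0 0 0 0.7 0;0 0 0 0 0")

```text
t: 14.5
position: [0.6134, -0.1159, 0.0542]
tcp_rot: [0.197, 0.98, -0.0, -0.0]
contact_force: [-0.2, -0.1, -2.3]
finger_gap: 0.0369
finger_force: 40.8
```

Emit:
play_rows(plan="0 0 0 0.6 0;0 0 0 0 0")

```text
t: 14.67
position: [0.6135, -0.116, 0.0537]
tcp_rot: [0.197, 0.98, -0.0, -0.0]
contact_force: [-0.4, 1.0, -2.2]
finger_gap: 0.0372
finger_force: 40.8
```

Emit:
play_rows(plan="0 0 0 0.4 0;0 0 0 0 0")

```text
t: 14.83
position: [0.6135, -0.1159, 0.0534]
tcp_rot: [0.197, 0.98, -0.0, -0.0]
contact_force: [-0.2, 0.5, -2.5]
finger_gap: 0.0368
finger_force: 40.8
```

Emit:
play_rows(plan="0 0 0 0.5 0;0 0 0 0 0")

```text
t: 15.0
position: [0.6136, -0.116, 0.053]
tcp_rot: [0.197, 0.98, -0.0, 0.0]
contact_force: [-0.3, -0.2, -0.4]
finger_gap: 0.0375
finger_force: 41.1
```

Emit:
play_rows(plan="0 0 0 0.3 0;0 0 0 0 0")

```text
t: 15.17
position: [0.6136, -0.116, 0.053]
tcp_rot: [0.197, 0.98, -0.0, 0.0]
contact_force: [-1.6, 0.5, 3.7]
finger_gap: 0.0372
finger_force: 41.4
```

Rests on the floor (force -2.4 → +3.7 N at the expected height). Release and retreat.

Emit:
play_rows(plan="0.55 0 0 0 0;0.55 0 0 0 0;0.8 0 0 0 0;0.8 0 0 0 0;0.8 0 0 0 0;0.8 0 0 0 0")

```text
t: 15.67
position: [0.6135, -0.1159, 0.0526]
tcp_rot: [0.197, 0.98, -0.0, -0.0]
contact_force: [0.6, -0.6, 0.7]
finger_gap: 0.0681
finger_force: 0.0
```

Emit:
play_rows(plan="0.8 0 0 -10 0;0.8 0 0 -20 0;0.8 0 0 -30 0;0.8 0 0 -30 0;0.8 0 0 -30 0;0.8 0 0 -30 0;0.8 30 0 0 0;0.8 0 0 0 0")

```text
t: 16.33
position: [0.584, -0.1033, 0.2055]
tcp_rot: [0.197, 0.98, -0.0, 0.001]
contact_force: [-1.6, 1.2, -1.0]
finger_gap: 0.0681
finger_force: 0.0
```

```bash
python3 st.py; python3 - <<'E'
from h import *
c=camera('wrist')['frame'][:,:,::-1]; d=camera('scene')['frame'][130:350,150:400,::-1]
cv2.imwrite('pics/end.png',np.hstack([cv2.resize(c,(400,300)),cv2.resize(d,(341,300))]))
E
```

```text
67.29039395625108 [16.333, [0.584, -0.103, 0.205], [-1.558, 1.196, -1.04], [0.059, 0.08, -0.013], 0.068, 0.0]
```

View pics/end.png

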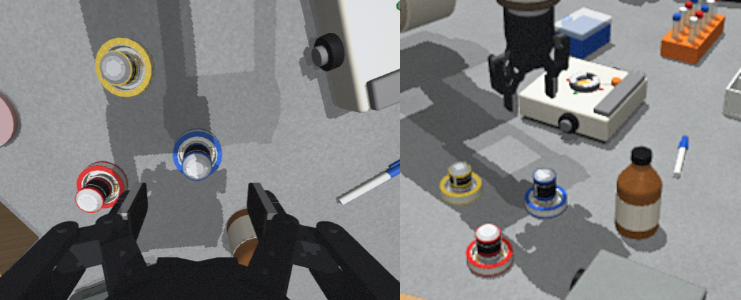

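The blue-banded objective stands upright in its stand at (197,158) left and (545,190) right; the port is empty, the other things are undisturbed and the gripper is clear.

```bash
python3 -c "
from station import *
print(close_job())"
```

```text
the job is handed in; nothing more can be done
None
```

I took the blue-banded objective off the module and stood it upright in the blue stand, released only once it rested on the bottom; the job is handed in (16 s of robot time), though no verdict came back.

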